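# Take the marker pot down from the desk riser and close its markers

## Robot

A 6-joint arm with a two-finger parallel gripper is mounted at the origin on the work surface. World frame = base frame: x ahead of the robot, y to its left, z up, the work surface at z = 0. Lengths are in m, angles in degrees, forces in N, time in s.
With the tool pointing down it reaches from about 0.325 to 0.85 m from the base axis. Payload 15.5 kg.
Tool frame: the origin (TCP) lies at the very end of the fingers, on their centre line; the grasp point (between the pads) lies arm.grip_depth behind it (arm.grip_depth is the distance from the TCP to the grasp point, in m); z points along the fingers, y is the line along which they close (so a half turn about z gives the same grasp; the last joint's range is limited). The gripper opens to 91 mm and grips with 3 to 60 N. Pads are 32 mm wide; open, the fingers measure 118 mm over their backs; the gripper's body (76 mm by 178 mm) begins 60 mm behind the grasp point.
Start: joints at [-78.065, 28.281, 77.091, -0, 74.628, -5.472], TCP at [0.187, -0.596, 0.214] pointing down, gripper open.
Joint ranges: [-166.48, 166.48], [-47.26, 123.95], [12.59, 153.08], [-70.14, 250.14], [6.76, 159.57], [-176.63, 176.63]. Speed limits (degrees/s): [108.29, 108.29, 147.25, 172.46, 172.46, 172.46].

## Interface

Orientations are given as a 3x3 rotation matrix whose columns are the frame's x, y, z axes.
In Python, from rig import arm gives the robot as it stands. Calls block until the motion is done:
- arm.move_to(position, orientation): joint-space move of the TCP to a pose.
- arm.move_l(position, orientation=None, feed=0.15): straight line of the TCP; orientation=None keeps the orientation; feed is the mean speed in m/s.
- arm.move_joints(angles): joint-space move.
- arm.grip(opening): finger opening in m; the grip force is fixed at half the most; returns when the fingers have stopped.
- arm.sleep(seconds).
- arm.solve_ik(position, orientation): joint angles nearest the present ones, or None.
- arm.snapshot(name): name is "scene" or "top" or "wrist"; returns the picture (480x640x3 uint8, red, green, blue); there is no depth.
- arm.get_calibration(name): a dict with "intrinsics" (3x3 intrinsics, pixels), "cam_to_world" (4x4, takes a point from camera to world coordinates). Camera axes: x right, y down, z forward; pixel columns grow to the right and rows downward; lengths in m; the calibration is good to about 2 mm. A picture is of the moment at which its call begins: read the wrist's pose just before it. get_calibration takes no time and is no camera call; for the wrist camera it gives the pose at the moment of the call.
A pose or a line that the arm cannot do raises arm.Unreachable and nothing moves.
- arm.sign_off(): hands the job in; it is judged then, once.
Readings, each from a call of its own:
- arm.current_t(): time.
- arm.current_joint_positions(): joint angles.
- arm.current_dq(): joint speeds.
- arm.current_tau(): joint torques, N m.
- arm.current_ee_pos(): TCP position.
- arm.current_tool_rot(): TCP orientation.
- arm.current_force(): force on the tool from outside, world axes, zero at the start.
- arm.current_torque(): the same for the moment, N m.
- arm.current_width(): finger opening in m.
- arm.current_grasp_force(): force on a finger pad.
Only numpy, scipy, OpenCV 4.12 (cv2) and the standard library are available. Lean on these libraries where they do the work, as an engineer would, in place of code of your own. Each camera call takes 0.05 s, during which the arm holds its last target. There are 200 camera calls.

## Task

Take the marker pot by its orange handle, lift it off the desk riser and set it down gently, upright and wholly on the round cork mat. Press the marker caps that are standing up fully home so that all three markers are closed. Keep the pot upright all the while and do not disturb the other things on the desk.

Things in the scene. Friction and masses are not known exactly. Their poses are not given: they have to be found in the camera images.
- pot: Round black marker pot with white dots and a white top plate (116 mm across the plate, 110 mm across the body, plate top 85 mm high), about 0.65 kg with its handle. Origin: centre of its underside, z up. Three board markers are fixed upright in it, cap end up, at pot-frame (x, y) = red (28, 30), blue (-28, 30), green (0, -32) mm. It starts on the riser.
- pot_handle: The pot's rigid handle, one piece with the pot: a level orange bar along the pot's x axis, 120 mm long, 14 mm wide (y), 16 mm tall, its centre 185 mm above the pot's underside and its top 193 mm, on two flat steel uprights at pot-frame x = -56 and +56 mm. Origin and axes: the same as the pot's.
- handle_mid (a point): Middle of the orange handle bar (centre of its 14 x 16 mm section), straight above the pot's centre; axes as the pot's.
- riser: Small black desk riser, fixed: top board 200 x 200 mm, its upper face 80 mm above the desk. Origin: centre of its underside, at desk height.
- mat: Round cork mat, 180 mm across and 4 mm thick, fixed flat on the desk. Origin: centre of its underside.
- cap_red_top (a point): Centre of the flat top of the red marker's red cap (upright cylinder 19 mm across, 37 mm tall). Fully home, the top is 135 mm above the pot's underside; it is higher by the joint value, and a white neck then shows below the cap. Moves with the pot and the cap.
- cap_red (a joint): How far the red cap stands up from fully home, m: 0 = home, 0.016 = as far up as it goes. Stiff: about 5 N of push or pull moves it and it stays where it is left.
- cap_blue_top (a point): Centre of the flat top of the blue marker's blue cap (upright cylinder 19 mm across, 37 mm tall). Fully home, the top is 135 mm above the pot's underside; it is higher by the joint value, and a white neck then shows below the cap. Moves with the pot and the cap.
- cap_blue (a joint): How far the blue cap stands up from fully home, m: 0 = home, 0.016 = as far up as it goes. Stiff: about 5 N of push or pull moves it and it stays where it is left.
- cap_green_top (a point): Centre of the flat top of the green marker's green cap (upright cylinder 19 mm across, 37 mm tall). Fully home, the top is 135 mm above the pot's underside; it is higher by the joint value, and a white neck then shows below the cap. Moves with the pot and the cap.
- cap_green (a joint): How far the green cap stands up from fully home, m: 0 = home, 0.016 = as far up as it goes. Stiff: about 5 N of push or pull moves it and it stays where it is left.
- flask: Bystander, loose: white bottle with a grey cap, 68 mm across, 190 mm tall. Origin: centre of its underside.
- mug: Bystander, loose: blue ceramic mug, 80 mm across, 92 mm tall, handle at its +y. Origin: centre of its underside.
- eraser: Bystander, loose: board eraser, grey felt under a blue back, 120 x 50 x 34 mm, long along its x, lying between the riser and the mat. Origin: centre of its underside.
- stapler: Bystander, loose: black stapler, 150 x 36 x 50 mm, long along its x. Origin: centre of its underside.
- notes: Bystander, loose: pad of yellow sticky notes, 76 x 76 x 22 mm. Origin: centre of its underside.
- mouse: Bystander, loose: black computer mouse, 105 x 60 x 33 mm, long along its x. Origin: centre of its underside.
Mind the look-alikes: they are no part of the job. Of the things like the mat, leave any that is red; of the rest the smaller one is meant.

How it is judged:
By the outcome, as a careful person would: the job done as asked, in the order asked, and still so for the second after the job is handed in, with the robot touching nothing.
It also fails if it takes over 64 s, if anything falls off the work surface, if the arm or the gripper's body presses on something with over 40 N, if the wrist force passes 120 N, or if a joint passes its speed limit or range.

## Working session

There is one attempt and no reset: what is moved stays moved. The work goes in short steps, each a Python script; the robot and the scene stay as the last script left them, time stands still between calls to the robot, and variables do not carry over. Pictures are saved under pics/ and viewed, at most 10 in all, crops included, and the job is handed in when it is done.

```bash
ls; mkdir -p pics
python3 - <<'E'
from rig import arm
import cv2,numpy as np
for n in("scene","top"):
    im=arm.snapshot(n); cv2.imwrite(f"pics/{n}0.png",im[:,:,::-1])
    c=arm.get_calibration(n); print(n,c["intrinsics"].tolist(),np.round(c["cam_to_world"],4).tolist())
print(arm.grip_depth,arm.current_t())
E
```

```text
pics
scene [[492.2238324130606, 0.0, 325.1360362104568], [0.0, 492.2238324130606, 246.74795292933638], [0.0, 0.0, 1.0]] [[-0.8455, 0.4221, -0.3271, 1.0073], [0.534, 0.6722, -0.5128, 0.7913], [0.0034, -0.6082, -0.7938, 1.3636], [0.0, 0.0, 0.0, 1.0]]
top [[518.2669706760582, 0.0, 317.17723063733933], [0.0, 518.2669706760582, 235.4091100798472], [0.0, 0.0, 1.0]] [[0.0133, -0.9962, 0.0863, 0.4173], [-0.9998, -0.0147, -0.0159, 0.0422], [0.0171, -0.0861, -0.9961, 1.5581], [0.0, 0.0, 0.0, 1.0]]
0.0188 0.1
```

View pics/scene0.png

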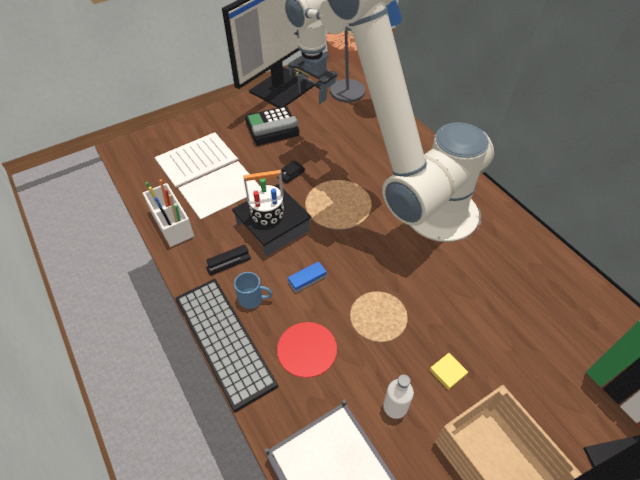

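View pics/top0.png

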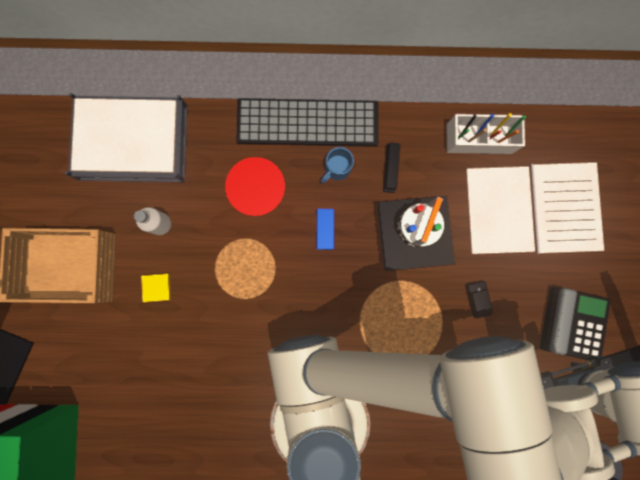

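The scene view shows the pot on the riser at about (265,205). The top view puts the handle at (432,220) and the smaller cork mat, the target, at (245,268). The larger cork mat at (401,321) and the red one are decoys.

```bash
cat > h.py <<'E'
from rig import arm
import cv2,numpy as np
def ray(cal,p):
    K=cal["intrinsics"];T=np.array(cal["cam_to_world"])
    d=T[:3,:3]@np.linalg.solve(K,[p[0],p[1],1.]);return T[:3,3],d
def plane(cal,p,z):
    o,d=ray(cal,p);return o+d*(z-o[2])/d[2]
def tri(rs):
    A=sum(np.eye(3)-np.outer(d,d)/(d@d) for o,d in rs);b=sum((np.eye(3)-np.outer(d,d)/(d@d))@o for o,d in rs)
    return np.linalg.solve(A,b)
def blob(im,lo,hi,box=None):
    m=cv2.inRange(cv2.cvtColor(im,cv2.COLOR_RGB2HSV),lo,hi)
    if box: k=np.zeros_like(m);k[box[1]:box[3],box[0]:box[2]]=1;m=m*k
    n,l,s,c=cv2.connectedComponentsWithStats(m)
    if n<2:return None
    i=1+np.argmax(s[1:,4]);ct=max(cv2.findContours((l==i).astype(np.uint8),0,1)[0],key=cv2.contourArea)
    return ct,s[i],c[i]
def down(yaw):  # tool z down, tool x at yaw
    c,s=np.cos(yaw),np.sin(yaw);return np.array([[c,s,0],[s,-c,0],[0,0,-1.]])
E
python3 - <<'E'
from h import *
S={n:cv2.imread(f"pics/{n}0.png")[:,:,::-1].copy() for n in("scene","top")}
C={n:arm.get_calibration(n) for n in S}
OR=((8,150,120),(20,255,255))
a=blob(S["top"],*OR,(400,180,460,260));b=blob(S["scene"],*OR,(235,160,290,190))
print(a[1],a[2],b[1],b[2])
r=cv2.minAreaRect(a[0]);print("rect",r)
print("tri",tri([ray(C["top"],a[2]),ray(C["scene"],b[2])]), plane(C["top"],a[2],.27))
bp=cv2.boxPoints(r);print("corners",[plane(C["top"],p,.273).round(4).tolist() for p in bp])
for n,box in(("top",(205,230,285,305)),("scene",(340,285,415,345))):
    m=blob(S[n],(8,60,140),(22,200,255),box)
    pts=np.array([plane(C[n],p[0],.004)[:2] for p in m[0]],np.float32)
    print("mat",n,m[1],cv2.fitEllipse(pts),cv2.minEnclosingCircle(pts))
print(plane(C["top"],(415,232),.08))
E
```

```text
[422 198  21  44 249] [432.01606426 218.23293173] [244 170  37  10 210] [262.67619048 174.72380952]
rect ((431.6605529785156, 219.55838012695312), (6.920296669006348, 46.22074890136719), 19.98310661315918)
tri [ 0.57344063 -0.26385021  0.27063107] [ 0.57645488 -0.26624972  0.27      ]
corners [[0.5207, -0.2364, 0.273], [0.6309, -0.2767, 0.273], [0.6251, -0.2931, 0.273], [0.515, -0.2526, 0.273]]
mat top [ 215  238   61   61 2907] ((0.4508092701435089, 0.232233464717865), (0.17851176857948303, 0.17893609404563904), 40.677001953125) ((0.45092952251434326, 0.23255248367786407), 0.09131818264722824)
mat scene [ 349  291   59   52 2363] ((0.4504334330558777, 0.23107942938804626), (0.18081802129745483, 0.18127691745758057), 42.88246154785156) ((0.4518527090549469, 0.23121581971645355), 0.09401050209999084)
[ 0.55933811 -0.26242179  0.08      ]
```

Handle middle is about (0.573, -0.265) with yaw -20°, and the mat centre is about (0.4507, 0.232). Next I'll take close wrist views.

Run:
```python
from h import *
import pickle
p=np.array([.573,-.2645]);R=down(np.radians(-20))
q=arm.solve_ik([*p,.42],R);print(q, arm.solve_ik([.4507,.232,.40],R))
e=arm.current_ee_pos();arm.move_l([e[0],e[1],.40],feed=.25)
D=[]
for i,(dx,dy) in enumerate([(-.03,.06),(-.10,-.08)]):
    arm.move_to([p[0]+dx,p[1]+dy,.43],R);arm.sleep(.2)
    c=arm.get_calibration("wrist");im=arm.snapshot("wrist");D.append((c,im))
    cv2.imwrite(f"pics/w{i}.png",im[:,:,::-1])
    print(np.round(c["cam_to_world"],3).tolist(),arm.current_t())
pickle.dump(D,open("w.pkl","wb"))
cv2.imwrite("pics/w01.png",cv2.resize(np.hstack([D[0][1],D[1][1]])[:,:,::-1],(800,300)))
```

```text
[-3.01972875e+01  2.24373245e+01  5.55850580e+01 -2.54444375e-14
  1.01977618e+02  7.98027125e+01] [ 2.04851446e+01  1.07745270e+01  7.51403938e+01 -2.54444375e-14
  9.40850792e+01  1.30485145e+02]
[[-0.343, -0.908, -0.24, 0.61], [-0.939, 0.332, 0.087, -0.23], [0.001, 0.255, -0.967, 0.6], [0.0, 0.0, 0.0, 1.0]] 3.1583
[[-0.341, -0.909, -0.24, 0.541], [-0.94, 0.33, 0.086, -0.369], [0.001, 0.255, -0.967, 0.601], [0.0, 0.0, 0.0, 1.0]] 4.0833
```

View pics/w01.png

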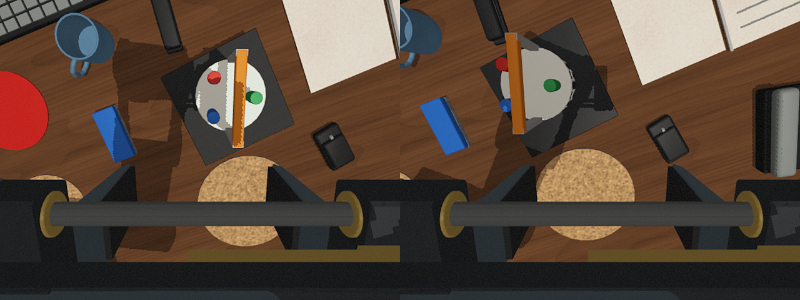

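Both wrist views show the orange handle, at full-resolution columns about 480/640 in view 0 and 228 in view 1. All three caps are visible in view 0.

Run:
```python
from h import *
import pickle
D=pickle.load(open("w.pkl","rb"))
H=[]
for i,(c,im) in enumerate(D):
    b=blob(im,(8,170,70),(20,255,255),[(330,30,460,260),(120,30,260,250)][i])
    r=cv2.minAreaRect(b[0]);bp=cv2.boxPoints(r);bp=bp[np.argsort(bp[:,1])]
    print(i,b[1],r)
    H.append([ray(c,bp[:2].mean(0)),ray(c,bp[2:].mean(0))])
    print([plane(c,p,.273).round(4).tolist() for p in bp])
e=[tri([H[0][k],H[1][k]]) for k in(0,1)];print(e,(e[0]+e[1])/2)
d=e[0]-e[1];print("yaw",np.degrees(np.arctan2(d[1],d[0])),np.linalg.norm(d))
crops=[cv2.resize(im[60:260,x:x+180],None,fx=2.2,fy=2.2,interpolation=2) for (c,im),x in zip(D,(290,110))]
cv2.imwrite("pics/cr.png",np.hstack(crops)[:,:,::-1])
```

```text
0 [ 371   80   25  155 2837] ((383.00115966796875, 156.96556091308594), (19.988122940063477, 154.59776306152344), 1.9749338626861572)
[[0.6319, -0.2804, 0.273], [0.6264, -0.294, 0.273], [0.522, -0.2398, 0.273], [0.5159, -0.2548, 0.273]]
1 [ 169   54   33  159 3404] ((185.5970458984375, 132.7617645263672), (159.4520263671875, 23.622522354125977), 85.60128784179688)
[[0.6259, -0.2987, 0.273], [0.6306, -0.2821, 0.273], [0.5157, -0.2592, 0.273], [0.5207, -0.2409, 0.273]]
[array([ 0.62982309, -0.28858684,  0.26592693]), array([ 0.51753921, -0.24773187,  0.26696144])] [ 0.57368115 -0.26815935  0.26644419]
yaw -19.994131888028416 0.11949003580280484
```

View pics/cr.png

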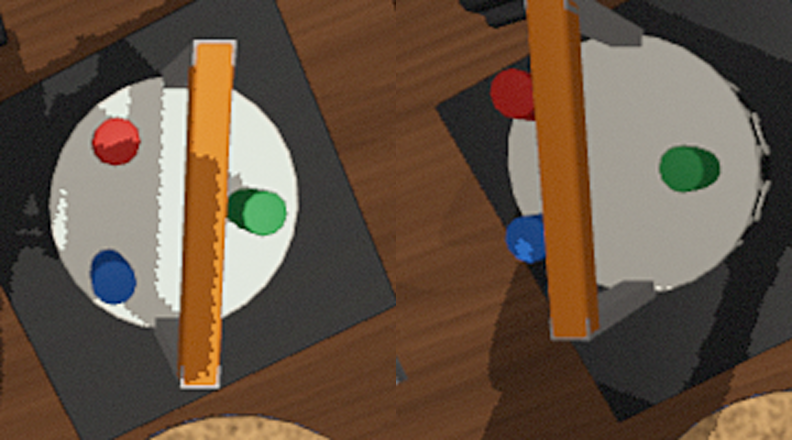

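```bash
cat >> h.py <<'E'
def fz():
    return np.mean([arm.current_force()[2] for _ in range(3)])
E
python3 - <<'E'
from h import *
p=[.5737,-.267];R=down(np.radians(-20))
arm.move_to([*p,.36],R);arm.move_l([*p,.2465],feed=.12)
arm.sleep(.2);f0=arm.current_force();print("pre",f0)
arm.grip(.0);arm.sleep(.3)
print(arm.current_width(),arm.current_grasp_force(),arm.current_force(),arm.current_ee_pos())
if arm.current_width()>.01:
    arm.move_l([*p,.256],feed=.03);arm.sleep(.3);print("lift",arm.current_force()-f0,arm.current_torque(),arm.current_width())
    cv2.imwrite("pics/l.png",arm.snapshot("scene")[120:320,160:400,::-1].repeat(2,0).repeat(2,1))
print(arm.current_t())
E
```

```text
pre [ 0.18139272 -0.72504676  0.12852816]
0.013316868902106205 29.99265968799591 [ 0.9924488  -0.74293653 -0.33384463] [ 0.5737098  -0.26703787  0.24649474]
lift [ 0.07236257  1.08417755 -4.89925102] [ 0.01384414 -0.00155531 -0.06701946] 0.013731819415246248
8.2917
```

View pics/l.png

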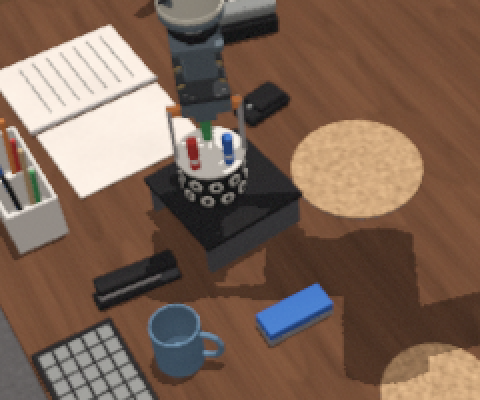

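The picture shows the grasp holding and the pot held up level at (210,160). The force reading confirms it has lifted. Now I'll carry it to the mat.

Run:
```python
from h import *
R1=down(np.radians(-20));R2=down(np.radians(30));m=[.4507,.2318]
arm.move_l([.5737,-.267,.346],feed=.1)
arm.move_l([.60,-.02,.346],down(np.radians(5)),feed=.13)
arm.move_l([*m,.346],R2,feed=.13);arm.sleep(.2)
arm.move_l([*m,.18],feed=.1);arm.sleep(.3)
f0=fz();z=.18;print("hang",f0,arm.current_width())
while z>.164:
    z-=.001;arm.move_l([*m,z],feed=.02);f=fz()
    print(round(z,4),round(f,2))
    if f>f0+5:break
arm.sleep(.2);print(fz(),arm.current_ee_pos(),arm.current_t())
cv2.imwrite("pics/pl.png",arm.snapshot("scene")[220:420,280:520,::-1].repeat(2,0).repeat(2,1))
```

```text
hang -5.293688684509191 0.013591429999678429
0.179 -4.36
0.178 -5.14
0.177 -5.4
0.176 -5.16
0.175 -5.16
0.174 -5.76
0.173 -5.92
0.172 -5.74
0.171 -5.37
0.17 5.24
6.239584281532449 [0.45110862 0.23191115 0.17040419] 18.8083
```

View pics/pl.png

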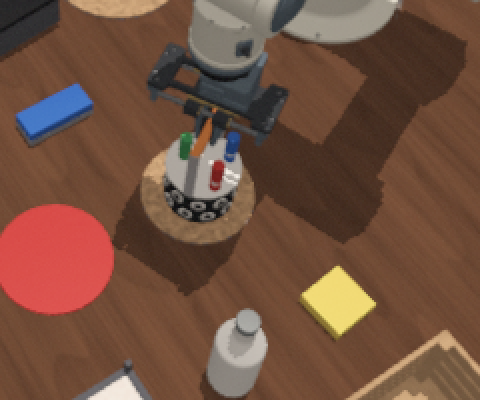

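The picture shows the pot standing central and upright on the cork mat at (200,195). I'll release, measure the handle and view the caps.

Run:
```python
from h import *
R=down(np.radians(30));u=np.array([np.cos(np.radians(30)),np.sin(np.radians(30))]);m=np.array([.4511,.2319])
arm.grip(.06);arm.move_l([.4509,.2319,.25],feed=.15);arm.grip(0)
# view from pot's side so the camera looks at the handle and the caps
v=np.array([-u[1],u[0]])
arm.move_to([*(m-.06*u+.05*v),.30],R);arm.sleep(.2)
c=arm.get_calibration("wrist");im=arm.snapshot("wrist")
b=blob(im,(8,185,70),(18,255,255));r=cv2.minAreaRect(b[0]);print(b[1],r)
print(plane(c,r[0],.19),[plane(c,p,.19).round(4).tolist() for p in cv2.boxPoints(r)])
s=arm.snapshot("scene")[260:340,340:440]
cv2.imwrite("pics/rel.png",np.hstack([im[:,:,::-1][::2,::2].repeat(2,0).repeat(2,1)[:400,:],][:1])[:,:440] if 0 else np.hstack([cv2.resize(im,(427,320)),cv2.resize(s,(373,320),interpolation=2)])[:,:,::-1])
print(arm.current_t(),fz())
```

```text
[ 383   52   31  188 4029] ((398.0271911621094, 145.32107543945312), (24.220632553100586, 187.60995483398438), 2.2906100749969482)
[0.45427049 0.23272163 0.19      ] [[0.3957, 0.2082, 0.19], [0.4996, 0.2679, 0.19], [0.5067, 0.2546, 0.19], [0.4035, 0.1933, 0.19]]
22.1083 -0.4613672837978693
```

View pics/rel.png

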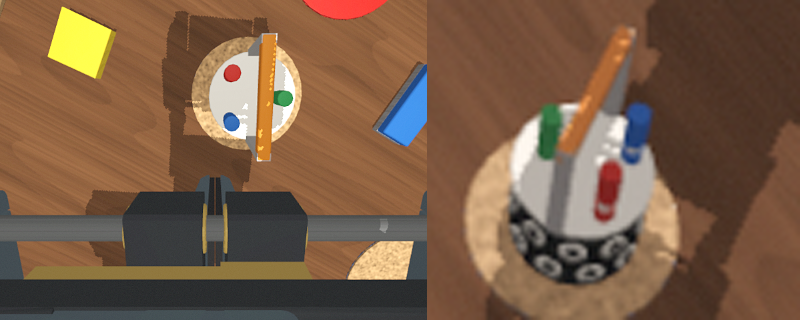

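Red and blue show white necks, so both are standing up. Green looks home. I'll press red and blue with force checks, then probe green lightly.

Run:
```python
from h import *
R=down(np.radians(30));u=np.array([np.cos(np.radians(30)),np.sin(np.radians(30))]);v=np.array([-u[1],u[0]]);m=np.array([.452,.2322])
for n,x,y in(("blue",-.028,.030),("red",.028,.030),("green",0,-.032)):
    p=m+x*u+y*v
    if n=="green": arm.move_l([*p,.23],feed=.2)
    else: arm.move_l([*p,.21],feed=.2)
    arm.move_l([*p,.160],feed=.1);arm.sleep(.15);f0=fz();z=.160;L=[]
    while z>(.1415 if n=="green" else .1345):
        z-=.001;arm.move_l([*p,z],feed=.03);f=fz()-f0;L.append((round(z*1000,1),round(f,1)))
        if f>(4 if n=="green" else 22):break
    print(n,L,arm.current_ee_pos().round(4),arm.current_t())
    arm.move_l([*p,.235],feed=.15)
print(arm.current_t())
```

```text
blue [(159.0, np.float64(0.1)), (158.0, np.float64(0.2)), (157.0, np.float64(0.7)), (156.0, np.float64(0.0)), (155.0, np.float64(0.2)), (154.0, np.float64(0.3)), (153.0, np.float64(1.3)), (152.0, np.float64(1.3)), (151.0, np.float64(1.4)), (150.0, np.float64(1.2)), (149.0, np.float64(0.3)), (148.0, np.float64(0.4)), (147.0, np.float64(2.0)), (146.0, np.float64(1.5)), (145.0, np.float64(2.3)), (144.0, np.float64(2.2)), (143.0, np.float64(0.9)), (142.0, np.float64(1.8)), (141.0, np.float64(1.0)), (140.0, np.float64(0.7)), (139.0, np.float64(9.2)), (138.0, np.float64(27.9))] [0.4129 0.2443 0.139 ] 29.05
red [(159.0, np.float64(-0.4)), (158.0, np.float64(0.1)), (157.0, np.float64(-0.3)), (156.0, np.float64(0.2)), (155.0, np.float64(0.1)), (154.0, np.float64(0.3)), (153.0, np.float64(0.4)), (152.0, np.float64(-1.1)), (151.0, np.float64(0.7)), (150.0, np.float64(0.4)), (149.0, np.float64(1.5)), (148.0, np.float64(2.1)), (147.0, np.float64(0.9)), (146.0, np.float64(1.9)), (145.0, np.float64(1.5)), (144.0, np.float64(1.6)), (143.0, np.float64(1.2)), (142.0, np.float64(0.1)), (141.0, np.float64(1.2)), (140.0, np.float64(0.7)), (139.0, np.float64(7.4)), (138.0, np.float64(22.9))] [0.4615 0.2724 0.139 ] 36.6083
green [(159.0, np.float64(0.3)), (158.0, np.float64(0.1)), (157.0, np.float64(-0.3)), (156.0, np.float64(-0.1)), (155.0, np.float64(1.0)), (154.0, np.float64(-0.2)), (153.0, np.float64(-0.3)), (152.0, np.float64(0.7)), (151.0, np.float64(-0.1)), (150.0, np.float64(0.1)), (149.0, np.float64(1.0)), (148.0, np.float64(0.0)), (147.0, np.float64(0.1)), (146.0, np.float64(0.5)), (145.0, np.float64(-0.3)), (144.0, np.float64(1.1)), (143.0, np.float64(0.7)), (142.0, np.float64(0.6)), (141.0, np.float64(0.8))] [0.468  0.2045 0.141 ] 43.65
44.425
```

Run:
```python
from h import *
arm.move_l([.40,.10,.33],feed=.25);arm.sleep(.2)
s=arm.snapshot("scene");cv2.imwrite("pics/fin.png",np.hstack([cv2.resize(s[255:345,330:440],(440,360),interpolation=2),cv2.resize(s[120:420,140:440],(360,360))])[:,:,::-1])
print(arm.current_t(),arm.current_force())
```

```text
45.45 [0.42500381 1.03455514 0.32604059]
```

View pics/fin.png

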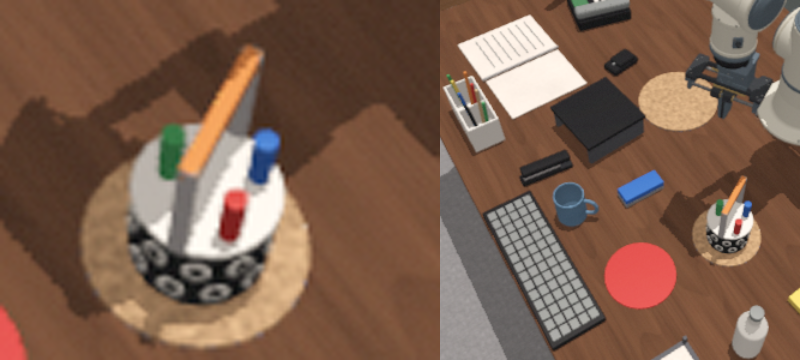

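The picture shows the pot upright and wholly on the mat at (200,215). No necks show on any cap, and the other things in view look undisturbed.

```bash
python3 -c "
from rig import arm
print(arm.sign_off())"
```

```text
the job is handed in; nothing more can be done
None
```

The pot is upright on the smaller cork mat with all three markers closed (red and blue pressed home, green already was), and I handed the job in at about 45 s of the 64 s allowed.

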